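Pack mortar cubes into a vented snap-cover case

ROBOT

A 6-joint arm with a two-finger parallel gripper is mounted at the origin on a cart in front of the work surface, level with it; the furniture and walls round the work are solid. World frame = base frame: x ahead of the robot, y to its left, z up, the work surface at z = 0. Lengths are in m, angles in rad, forces in N, time in s.
With the tool pointing down it reaches from about 0.35 to 0.975 m from the base axis. Payload 4.9 kg.
Tool frame: the origin (TCP) lies between the finger pads; the fingertips stand 14 mm ahead of it and the grasp point (between the pads) lies 5 mm behind it (manip.finger_overhang is the distance from the TCP to the fingertips, in m); z points along the fingers, y is the line along which they close (so a half turn about z gives the same grasp; the last joint's range is limited). The gripper opens to 85 mm and grips with 20 to 120 N. Pads are 22 mm wide; open, the fingers measure 114 mm over their backs; the gripper's body (76 mm by 85 mm) begins 54 mm behind the grasp point. The pads swing forward as they close: fully open they stand 13 mm farther back than shut.
Start: joints at [-1.368, 0.053, 1.613, -0, 1.476, -0.119], TCP at [0.198, -0.593, 0.245] pointing down, gripper open.
Joint ranges: [-3.01, 3.01], [-1.01, 2.22], [0.06, 2.58], [-1.02, 4.17], [0.09, 2.62], [-3.14, 3.14]. Speed limits (rad/s): [2.57, 2.57, 3.14, 3.14, 3.14, 3.14].

INTERFACE

Orientations are given as a unit quaternion [w, x, y, z].
In Python, from plant import manip, grab_frame gives the robot as it stands.
- The arm moves only by the tool servo_tool, never from a script. Its argument "deltas" is a list that holds one entry, the list of rows, each a list of 5 numbers: the opening in per cent of the stroke, from 0 (shut) to 100 (fully open), then the shift along the world's x, y, z in m, then the turn about the world's z in degrees. A call has exactly 8 rows; each row shifts and turns the commanded pose from where the row before left it; what a row does not reach is not made up. A row lasts 1/10 s, in which the tool goes at most 50 mm and 8.59 degrees, less where a joint would pass 70% of its speed; a pose out of reach is approached as far as the arm can. A call is refused whole if a number of a shift passes 0.05 or a number of a turn 8.59, either way. A call with a gripper value outside its range is refused whole. The fingers move at their own pace and stop on an object; the grip force is fixed at half the most. Time passes only in rows, so rows that do not move let the fingers close, or fill a call up. It gives the time, the measured TCP pose, the force, the opening and the grip force at its end, in the units of the state.
- manip.state(): the state, without advancing time (a new reading comes with each control period).
- grab_frame(name): name is "scene" or "top"; returns a dict with "pixels" (384x512x3 uint8, red, green, blue), "z_map" (384x512 float32, m along the optical axis (not along the pixel's ray), 0 where there is no reading), "fx", "fy", "cx", "cy" (pixels), "dist" ([k1, k2, p1, p2, k3] as OpenCV has them; the pictures are not rectified), "rvec" (rotation vector, rad) and "tvec" (3), from world to camera coordinates, as OpenCV has them. Camera axes: x right, y down, z forward; pixel columns grow to the right and rows downward; lengths in m; the calibration is good to about 2 mm. A picture is of the moment at which its call begins.
- manip.job_done(): hands the job in; it is judged then, once.
The state is a dict: "time": time; "joint_pos": joint angles; "joint_vel": joint speeds; "joint_efforts": joint torques, N m; "tool_pos": TCP position; "tool_rot": TCP orientation; "contact_force": force on the tool from outside, world axes, zero at the start; "ft_torque": the same for the moment, N m; "gripper_width": opening from 0.0 (shut) to 1.0 (fully open); "grasp_force": force on a finger pad.
Only numpy, scipy, OpenCV 4.12 (cv2) and the standard library are available. Lean on these libraries where they do the work, as an engineer would, in place of code of your own. Each camera call takes 0.05 s, during which the arm holds its last target. There are 200 camera calls.

TASK

Pack the two or three mortar cubes standing to the right of the grey case, in front of the red tool box, for transport (the far-off cubes beyond the tool box stay). First unscrew the red vent cap of the case all the way to its stop so that trapped air can escape, then put each of those cubes flat into the case. Lay the yellow cover on and press it down until it has snapped home along all four edges with the vent still open, then screw the vent cap fully shut, without disturbing the tin and the beakers behind the case.

Things in the scene. Friction and masses are not known exactly. Their poses are not given: they have to be found in the camera images.
- case: Open grey case, fixed, long along its y. Origin: centre of the box's underside, on the bench. Outside 128 (x) x 196 (y) mm, inside 112 x 180; inner floor at 6 mm, rounded rim at 60 mm height. Sprung steel snap tabs slant out of both long walls 84 mm either side of their middle, to 5 mm proud at 46 mm height. A low foot beyond the +y end carries the vent: its upright axis is 168 mm from the origin.
- vent_cap (a joint): Angle of the captive red vent cap (rad): 0 is screwed shut (stop); grows as it is unscrewed, anticlockwise from above, to the stop at 2.4. Stays where left (friction 0.06 N m), does not rise or come off. May take more than one grasp.
- cap_grip (a point): Grip point on the vent cap's axis, 76 mm above the bench, in an upright wing bar 48 mm long along this point's x, 13 mm thick along y. Bar top 9 mm above this point; the round cap under the bar (48 mm across) has its top 24 mm below this point. Turns with the cap; at joint value 0 its axes are the case's. The bar's -x end is marked white.
- cover_handle (a point): Grip point in the black handle amid the loose yellow cover, 145 (x) x 213 (y) x 25 mm, 0.18 kg. Handle bar: 76 mm along y, 16 mm thick along x, 36 mm high. This point is 23 mm above the cover's flat top, 48 mm above its skirt's lower edge. Goes over the case's outside, y along the case's y, either way round, 2 mm play. Height over the bench: laid on the tabs about 98 mm, snapped home 88 mm.
- cover_e1 (a point): Point on the cover's flat top, on the black press pad of its -x edge, 12 mm in from the middle of that edge. Snapped home: 65 mm above the bench. Pressed here with about 8 N, the two near corners snap past their tabs (the force drops at the click) and are held; all four at once take 12 to 18 N. The cover is rigid: pressed right on a corner or rim it rocks instead.
- cover_e2 (a point): The same for the +x edge of the cover.
- cover_e3 (a point): The same for the -y edge of the cover, but 26 mm in from the middle of that edge.
- cover_e4 (a point): The same for the +y edge of the cover, but 26 mm in from the middle of that edge.
- cube_1_mid (a point): Centre of a loose grey mortar cube, 50 mm each way, about 0.28 kg, axes along its edges; may be absent. Lying flat in the case its centre is 31 mm above the bench.
- cube_2_mid (a point): Centre of a loose grey mortar cube, 50 mm each way, about 0.28 kg, axes along its edges; may be absent. Lying flat in the case its centre is 31 mm above the bench.
- cube_3_mid (a point): Centre of a loose grey mortar cube, 50 mm each way, about 0.28 kg, axes along its edges; may be absent. Lying flat in the case its centre is 31 mm above the bench.
- tin: Bystander: lidded metal sample tin, 58 mm across, 60 mm high, loose; origin at the centre of its underside.
- beaker_small: Bystander: beige beaker, 60 mm across, 70 mm high, loose; origin at the centre of its underside.

How it is judged:
By the outcome, as a careful person would: the job done as asked, in the order asked, and still so for the second after the job is handed in, with the robot touching nothing.
Of cube_1, cube_2, cube_3 only 2 to 3 are there at a start; the rules pass over those that are not, and their reading is None.
At some moment in a run one of cube_1, cube_2, cube_3 may be knocked a few centimetres aside while the robot is not near it.
Once in a run the grip may slacken for a moment while it holds something.
It also fails if it takes over 200 s, if anything falls off the work surface, if the arm or the gripper's body presses on something with over 40 N, if the wrist force passes 120 N, or if a joint passes its speed limit or range.

## Working session

There is one attempt and no reset: what is moved stays moved. The work goes in short steps, Python scripts to look and compute and a tool call to move; the robot and the scene stay as the last step left them, time stands still between calls to the robot, and variables do not carry over. Pictures are saved under pics/ and viewed, at most 14 in all, crops included, and the job is handed in when it is done.

Besides the shell and the picture viewer there is one more tool, called after "Request:" in YAML: its name, and indented under it one key for each argument. servo_tool: Moves the arm, as the interface text tells. Its arguments: {"type":"object","properties":{"deltas":{"type":"array"}},"required":["deltas"]}

```bash
ls; mkdir -p pics
cat > h.py <<'E'
import numpy as np, cv2
from plant import manip, grab_frame
def grab(n,save=None):
    f=grab_frame(n)
    if save: cv2.imwrite('pics/'+save,cv2.cvtColor(f['pixels'],cv2.COLOR_RGB2BGR))
    return f
def cam(f):
    K=np.array([[f['fx'],0,f['cx']],[0,f['fy'],f['cy']],[0,0,1.]]);R=cv2.Rodrigues(np.array(f['rvec'],float))[0]
    return K,np.array(f['dist'],float),R,np.array(f['tvec'],float).ravel()
def ray(f,uv):
    K,d,R,t=cam(f);p=cv2.undistortPoints(np.array(uv,float).reshape(-1,1,2),K,d).reshape(-1,2)
    return -R.T@t,(np.c_[p,np.ones(len(p))]@R)
def plane(f,uv,z):
    c,r=ray(f,uv);return c+r*((z-c[2])/r[:,2])[:,None]
def cloud(f):
    "world xyz per pixel from z_map"
    h,w=f['z_map'].shape;u,v=np.meshgrid(np.arange(w),np.arange(h))
    c,r=ray(f,np.stack([u,v],-1).reshape(-1,2));P=c+r*f['z_map'].reshape(-1,1)
    P[f['z_map'].ravel()==0]=np.nan
    return P.reshape(h,w,3)
E
python3 - <<'E'
from h import *
for n in('scene','top'):
    f=grab(n,n+'0.png');K,d,R,t=cam(f);print(n,-R.T@t,R[2],K[0,0],np.mean(f['z_map']>0))
print(manip.state())
a=cv2.imread('pics/scene0.png');b=cv2.imread('pics/top0.png')
E
```

```text
pics
scene [0.23135209 0.66540089 0.95578445] [ 0.30297496 -0.54927634 -0.77878218] 366.3124771967867 0.9958546956380209
top [0.26343079 0.04991962 1.63381758] [ 0.19446668 -0.00202804 -0.98090703] 424.31711020774105 0.9959767659505209
{'time': 0.1, 'joint_pos': array([-1.36801791e+00,  5.33500120e-02,  1.61415002e+00, -2.44320602e-05,
        1.47601883e+00, -1.18976905e-01]), 'joint_vel': array([-1.12518897e-05, -1.22323294e-03, -4.36272734e-03, -3.67437752e-04,
        3.24879255e-04, -1.11237848e-03]), 'joint_efforts': array([ 9.93625099e-05, -3.94899559e+01, -3.71364927e+01, -1.95127991e-04,
        3.84193962e-03, -7.02407679e-07]), 'tool_pos': array([ 0.19754353, -0.59239056,  0.24415324]), 'tool_rot': array([-9.61751507e-04,  9.87086431e-01,  1.60185676e-01, -5.24924837e-05]), 'contact_force': array([-0.50195096,  0.20583244, -0.28903273]), 'ft_torque': array([ 0.02479222, -0.07385604,  0.01501641]), 'grasp_force': 0.0, 'gripper_width': 0.9978810537981936}
```

View pics/top0.png

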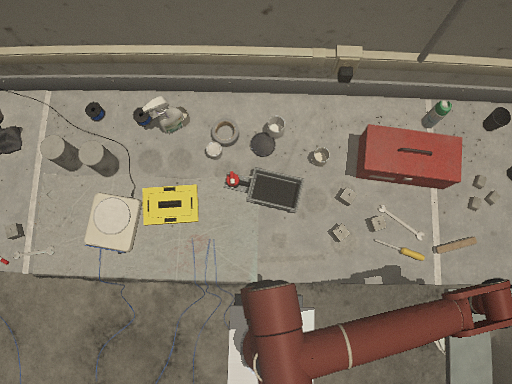

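View pics/scene0.png

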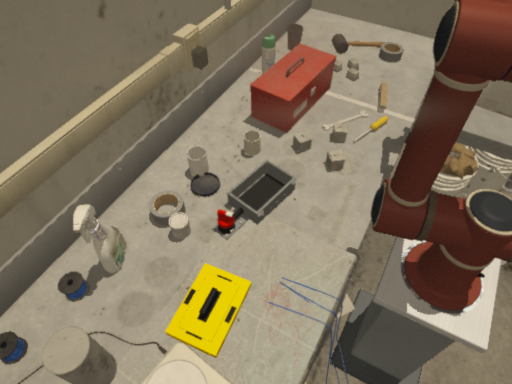

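The top view shows three near cubes at about (346,197), (378,224) and (340,232). The case is at (275,188), the cap at (233,180), the cover at (171,204), the tin at (213,150) and the beakers at (275,127) and (320,156). The scene view agrees, with cubes at (302,142), (340,134) and (335,160), the cap at (226,218) and the cover at (209,308).

```bash
cat >> h.py <<'E'
def rect(P,m,name,quiet=False):
    "min-area rect of the world xy of masked points"
    Q=P[m];Q=Q[~np.isnan(Q[:,0])]
    if len(Q)<5: print(name,'none');return
    (c,s,a)=cv2.minAreaRect((Q[:,:2]*1000).astype(np.float32))
    if s[0]<s[1]: s=s[::-1];a+=90
    a=(a+90)%180-90
    print(name,'n',len(Q),'c',np.round(c,1),'size',np.round(s,1),'long-axis deg from x',round(a,1),'zmed',round(np.median(Q[:,2])*1000,1))
    return c,s,a
def comps(m,amin=15):
    n,l,st,ce=cv2.connectedComponentsWithStats(m.astype(np.uint8))
    return [(l==i) for i in range(1,n) if st[i,4]>=amin]
def measure(f,name):
    P=cloud(f);hsv=cv2.cvtColor(f['pixels'],cv2.COLOR_RGB2HSV);H,S,V=[hsv[...,i].astype(int) for i in range(3)]
    z=P[...,2];print('==',name)
    x,y=P[...,0],P[...,1];ws=(x>.3)&(x<.95)
    red=((H<8)|(H>172))&(S>150)&ws&(y>.0)&(y<.35)
    rect(P,red,'red');rect(P,red&(z>.07),'bar')
    yel=(H>20)&(H<35)&(S>150)&ws&(y>0)
    for m in comps(yel,200): rect(P,m,'cover');
    rect(P,(V<70)&(z>.05)&(z<.075)&ws&(y>.2)&(y<.6),'handle')
    for m in comps((z>.044)&(z<.056)&(x>.35)&(x<.8)&(y<-.05)&(y>-.42)&(S<110),20): rect(P,m,'cube')
    for m in comps((z>.054)&(z<.066)&(S<110)&ws&(y>-.2)&(y<.3),20): rect(P,m,'rim')
E
python3 - <<'E'
from h import *
for n in('scene','top'):
    f=grab(n);measure(f,n)
E
```

```text
== scene
red n 227 c [618.8 167.9] size [50.3 36.7] long-axis deg from x 39.3 zmed 52.9
bar n 55 c [622.5 164.1] size [46.2 12.5] long-axis deg from x 6.2 zmed 79.5
cover n 4073 c [525.3 404.1] size [213.7 146.7] long-axis deg from x -84.6 zmed 25.5
handle n 227 c [704.2 478.5] size [419.4  71.3] long-axis deg from x 22.2 zmed 58.4
cube n 109 c [ 472.  -394.9] size [54.  45.2] long-axis deg from x -69.1 zmed 48.8
cube n 143 c [ 573.4 -280.9] size [51.5 50.9] long-axis deg from x 56.9 zmed 49.2
cube n 38 c [ 736.8 -198.1] size [51.2 20.7] long-axis deg from x 24.7 zmed 50.0
cube n 41 c [ 715.9 -161.1] size [57.7 25.5] long-axis deg from x 32.4 zmed 49.8
cube n 162 c [ 431.2 -251.5] size [54.8 51.2] long-axis deg from x -49.9 zmed 49.4
cube n 99 c [583.7 -86.8] size [124.1  47.8] long-axis deg from x 11.9 zmed 50.3
cube n 22 c [507.6 -66.3] size [29.1  6.6] long-axis deg from x 73.2 zmed 50.5
rim n 47 c [ 715.8 -162.3] size [57.8 26.4] long-axis deg from x 35.3 zmed 59.9
rim n 42 c [856.8 -16.9] size [58.8 22.2] long-axis deg from x 46.3 zmed 60.3
rim n 52 c [825.8  14.6] size [65.  28
[... 238 characters left out ...]
47.4 46.4] long-axis deg from x 29.0 zmed 53.8
bar n 20 c [632.9 166.3] size [19.6 11.3] long-axis deg from x 3.6 zmed 85.6
cover n 733 c [521.1 416.6] size [186.2 142.6] long-axis deg from x -84.2 zmed 27.6
handle n 149 c [706.7 477.5] size [427.8  72.2] long-axis deg from x 22.2 zmed 54.9
cube n 148 c [ 572.9 -278.8] size [50.9 49.4] long-axis deg from x -34.9 zmed 50.6
cube n 156 c [ 469.1 -393.7] size [50.2 49.1] long-axis deg from x -70.6 zmed 50.7
cube n 157 c [ 431.  -249.5] size [52.1 49. ] long-axis deg from x -52.0 zmed 50.4
rim n 152 c [742.2 242.2] size [60.1 52.3] long-axis deg from x 11.8 zmed 59.2
rim n 341 c [588.8   2.2] size [196.1 132.3] long-axis deg from x 77.8 zmed 59.7
```

Run:
```python
import cv2,numpy as np
a=cv2.imread('pics/scene0.png')[190:250,195:275];b=cv2.imread('pics/top0.png')[160:205,205:265]
cv2.imwrite('pics/cap0.png',np.hstack([cv2.resize(a,(400,300),interpolation=2),cv2.resize(b,(400,300),interpolation=2)]))
```

Request:
servo_tool:
  deltas:
    - [[100, 0.018, 0.031, 0, -0.5], [100, 0.018, 0.031, 0, -0.5], [100, 0.018, 0.031, 0, -0.5], [100, 0.018, 0.031, 0, -0.5], [100, 0.018, 0.031, 0, -0.5], [100, 0.018, 0.031, 0, -0.5], [100, 0.018, 0.031, 0, -0.5], [100, 0.018, 0.031, 0, -0.5]]

```text
time: 1.0
tool_pos: [0.3421, -0.3435, 0.2451]
tool_rot: [-0.0, 0.992, 0.125, 0.0]
contact_force: [0.4, 0.3, 1.4]
gripper_width: 1.004
grasp_force: 0.0
```

View pics/cap0.png

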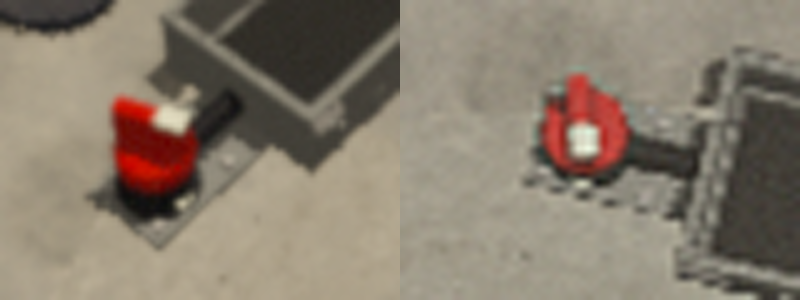

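The crop shows the bar's white end towards the robot, at right pane (583,140) with the tip at (577,80). The bar therefore lies at about +5°, so the cap starts near 0.3 rad.

Request:
servo_tool:
  deltas:
    - [[100, 0.0175, 0.0317, 0, -0.6], [100, 0.0175, 0.0317, 0, -0.6], [100, 0.0175, 0.0317, 0, -0.6], [100, 0.0175, 0.0317, 0, -0.6], [100, 0.0175, 0.0317, 0, -0.6], [100, 0.0175, 0.0317, 0, -0.6], [100, 0.0175, 0.0317, 0, -0.6], [100, 0.0175, 0.0317, 0, -0.6]]

```text
time: 1.8
tool_pos: [0.4821, -0.0898, 0.2452]
tool_rot: [0.0, 0.996, 0.084, 0.0]
contact_force: [0.8, -0.0, -1.0]
gripper_width: 0.998
grasp_force: 0.0
```

Request:
servo_tool:
  deltas:
    - [[100, 0.0175, 0.0317, 0, -0.6], [100, 0.0175, 0.0317, 0, -0.6], [100, 0.0175, 0.0317, 0, -0.6], [100, 0.0175, 0.0317, 0, -0.6], [60, 0.0175, 0.0317, 0, -0.6], [60, 0.0175, 0.0317, 0, -0.6], [60, 0.0175, 0.0317, 0, -0.6], [60, 0.0175, 0.0317, 0, -0.6]]

```text
time: 2.6
tool_pos: [0.6221, 0.1637, 0.245]
tool_rot: [0.0, 0.999, 0.042, -0.0]
contact_force: [0.6, 0.3, -0.1]
gripper_width: 0.598
grasp_force: 0.0
```

Run:
```python
from h import *
for n in('scene','top'):
    f=grab(n,n+'1.png')
a=cv2.imread('pics/scene1.png')[150:270,155:315];b=cv2.imread('pics/top1.png')[110:230,155:315]
cv2.imwrite('pics/c1.png',np.hstack([cv2.resize(a,(400,300),interpolation=2),cv2.resize(b,(400,300),interpolation=2)]))
```

```text
(no output)
```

View pics/c1.png

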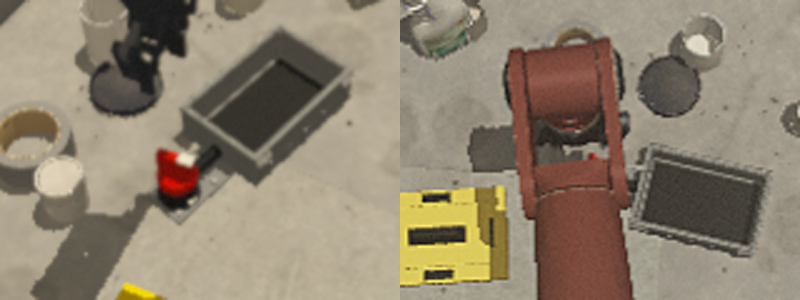

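The gripper at about (160,40) in the left pane is above the cap at (178,170), and the surroundings are clear. Descending.

Request:
servo_tool:
  deltas:
    - [[60, 0.0005, 0, -0.025, 0], [60, 0.0005, 0, -0.025, 0], [60, 0, 0, -0.025, 0], [60, 0, 0, -0.025, 0], [60, 0, 0, -0.025, 0], [60, 0, 0, -0.022, 0], [60, 0, 0, -0.015, 0], [60, 0, 0, -0.01, 0]]

```text
time: 3.5
tool_pos: [0.6218, 0.1617, 0.0718]
tool_rot: [0.0, 0.999, 0.042, -0.001]
contact_force: [-0.1, -0.1, 0.9]
gripper_width: 0.598
grasp_force: 0.0
```

Request:
servo_tool:
  deltas:
    - [[0, 0, 0, 0, 0], [0, 0, 0, 0, 0], [0, 0, 0, 0, 0], [0, 0, 0, 0, 0], [0, 0, 0, 0, 0], [0, 0, 0, 0, 0], [0, 0, 0, 0, 0], [0, 0, 0, 0, 0]]

```text
time: 4.3
tool_pos: [0.6237, 0.1625, 0.075]
tool_rot: [-0.0, 0.999, 0.042, 0.001]
contact_force: [-1.8, -0.3, 5.8]
gripper_width: 0.14
grasp_force: 61.4
```

Request:
servo_tool:
  deltas:
    - [[0, 0, 0, 0.001, 5], [0, 0, 0, 0, 8], [0, 0, 0, 0, 8], [0, 0, 0, 0, 8], [0, 0, 0, 0, 8], [0, 0, 0, 0, 8], [0, 0, 0, 0, 8], [0, 0, 0, 0, 8]]

```text
time: 5.1
tool_pos: [0.6239, 0.162, 0.0749]
tool_rot: [0.001, 0.838, 0.546, 0.001]
contact_force: [2.9, -0.7, 0.8]
gripper_width: 0.137
grasp_force: 60.8
```

Request:
servo_tool:
  deltas:
    - [[0, 0, 0, 0, 8], [0, 0, 0, 0, 8], [0, 0, 0, 0, 8], [0, 0, 0, 0, 8], [0, 0, 0, 0, 7], [0, 0, 0, 0, 6], [0, 0, 0, 0, 4], [0, 0, 0, 0, 0]]

```text
time: 5.9
tool_pos: [0.6244, 0.162, 0.075]
tool_rot: [0.002, 0.539, 0.843, 0.001]
contact_force: [5.3, -1.1, -0.4]
gripper_width: 0.137
grasp_force: 60.7
```

Run:
```python
from h import *
s=manip.state();q=s['tool_rot'];print(s['ft_torque'],s['contact_force'],s['joint_pos'],np.degrees(2*np.arctan2(q[2],q[1])))
```

```text
[-0.10130866 -0.80060186  0.05082683] [ 5.27214873 -1.08923645 -0.35984535] [ 1.38910536e-01  2.51285772e-01  1.69090200e+00 -8.11470462e-04
  1.19489410e+00 -2.94192685e-01] 114.83195751909943
```

Request:
servo_tool:
  deltas:
    - [[0, 0, 0, 0, 3], [0, 0, 0, 0, 3], [0, 0, 0, 0, 2], [0, 0, 0, 0, 2], [0, 0, 0, 0, 2], [0, 0, 0, 0, 0], [0, 0, 0, 0, 0], [0, 0, 0, 0, 0]]

```text
time: 6.7
tool_pos: [0.6243, 0.1623, 0.075]
tool_rot: [0.002, 0.449, 0.894, 0.001]
contact_force: [5.1, -0.1, -0.9]
gripper_width: 0.134
grasp_force: 61.0
```

```bash
cat >> h.py <<'E'
def st():
    s=manip.state();q=s['tool_rot'];print('t',s['time'],'pos',s['tool_pos'].round(4),'yaw',round(np.degrees(2*np.arctan2(q[2],q[1])),1),'F',s['contact_force'].round(1),'T',s['ft_torque'].round(3),'w',round(s['gripper_width'],3),'g',s['grasp_force'])
E
python3 -c "from h import *;st()"
```

```text
t 6.7 pos [0.6243 0.1623 0.075 ] yaw 126.6 F [ 5.1 -0.1 -0.9] T [ 0.034 -0.811 -0.495] w 0.134 g 61.003491282463074
```

Request:
servo_tool:
  deltas:
    - [[0, 0, 0, 0, 2], [0, 0, 0, 0, 0], [0, 0, 0, 0, 0], [60, 0, 0, 0, 0], [60, 0, 0, 0, 0], [60, 0, 0, 0, 0], [60, 0, 0, 0.02, 0], [60, 0, 0, 0.03, 0]]

```text
time: 7.5
tool_pos: [0.6202, 0.1621, 0.1216]
tool_rot: [-0.003, 0.432, 0.902, -0.002]
contact_force: [0.6, -0.3, -0.7]
gripper_width: 0.6
grasp_force: 0.0
```

Request:
servo_tool:
  deltas:
    - [[100, -0.02, -0.04, 0.025, -5], [100, -0.02, -0.04, 0.02, -5], [100, -0.02, -0.04, 0.01, -5], [100, -0.02, -0.04, 0, -5], [100, -0.02, -0.04, 0, -5], [100, -0.02, -0.04, 0, -5], [100, -0.02, -0.04, 0, -5], [100, -0.02, -0.04, 0, -5]]

```text
time: 8.3
tool_pos: [0.4618, -0.1578, 0.1786]
tool_rot: [-0.0, 0.715, 0.699, -0.0]
contact_force: [1.4, -0.5, 0.0]
gripper_width: 1.001
grasp_force: 0.0
```

Run:
```python
from h import *
st()
for n in('scene','top'):
    f=grab(n,n+'2.png');measure(f,n)
a=cv2.imread('pics/scene2.png')[150:270,155:315];b=cv2.imread('pics/top2.png')[110:230,155:315]
cv2.imwrite('pics/c2.png',np.hstack([cv2.resize(a,(400,300),interpolation=2),cv2.resize(b,(400,300),interpolation=2)]))
```

```text
t 8.3 pos [ 0.4618 -0.1578  0.1786] yaw 88.7 F [ 1.4 -0.5  0. ] T [-0.023 -0.046 -0.027] w 1.001 g 0.0
== scene
red n 225 c [621.5 164.7] size [49.2 43.7] long-axis deg from x 35.8 zmed 51.6
bar n 47 c [618.2 171. ] size [26.9 11.8] long-axis deg from x -58.2 zmed 83.4
cover n 4078 c [525.2 403.9] size [213.8 146.4] long-axis deg from x -84.8 zmed 25.5
handle n 203 c [702.6 478.3] size [419.5  70.9] long-axis deg from x 22.1 zmed 59.1
cube n 133 c [ 573.2 -281.8] size [54.6 51.2] long-axis deg from x -34.6 zmed 49.2
cube n 40 c [ 737.  -197.6] size [50.8 20.6] long-axis deg from x 28.0 zmed 50.5
cube n 41 c [ 716.3 -161.6] size [57.7 26.2] long-axis deg from x 32.3 zmed 50.1
cube n 160 c [ 431.3 -252.9] size [52.5 50.8] long-axis deg from x -50.9 zmed 49.6
cube n 91 c [586.2 -87.1] size [119.1  46.5] long-axis deg from x 13.9 zmed 50.7
cube n 22 c [507.8 -65.9] size [31.7  5.7] long-axis deg from x 78.1 zmed 49.5
rim n 44 c [ 715.2 -161.2] size [57.5 23.5] long-axis deg from x 35.2 zmed 59.0
rim n 43 c [855.6 -16.5] size [58.6 20.9] long-axis deg from x 42.3 zmed 60.8
rim n 43 c [828
[... 260 characters left out ...]
[44.6 40.9] long-axis deg from x 44.3 zmed 55.3
bar n 27 c [618.8 174. ] size [25.7 14.4] long-axis deg from x -53.4 zmed 85.2
cover n 404 c [522.1 413. ] size [197.  141.7] long-axis deg from x -84.1 zmed 27.4
handle n 121 c [705.7 478.1] size [425.4  71.5] long-axis deg from x 22.6 zmed 57.4
cube n 107 c [ 579.6 -282.5] size [50.  37.3] long-axis deg from x 59.7 zmed 49.6
cube n 146 c [ 468.8 -392.7] size [51.6 49.1] long-axis deg from x -71.0 zmed 51.0
cube n 30 c [ 439.4 -229.2] size [36.1 16.9] long-axis deg from x -25.9 zmed 50.0
rim n 154 c [739.4 241.6] size [57.2 50.6] long-axis deg from x 5.7 zmed 60.1
rim n 342 c [588.1   2.5] size [196.1 132.4] long-axis deg from x 78.1 zmed 59.7
```

View pics/c2.png

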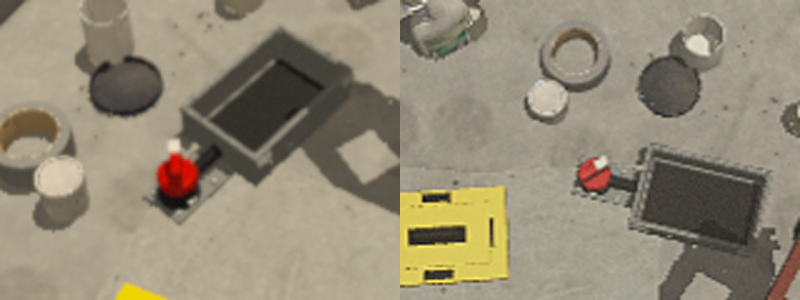

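The cap bar now lies at about 125° with its white end on the far side (left pane (175,145), right pane (600,162)), so the vent is at its stop. The torque rise during the turn fits that. The tin and beakers are undisturbed. Next is the cube at (431,-251).

Request:
servo_tool:
  deltas:
    - [[100, -0.006, -0.019, 0, 8], [100, -0.006, -0.019, 0, 8], [100, -0.006, -0.019, -0.02, 8], [100, -0.006, -0.018, -0.02, 8], [100, -0.007, -0.018, -0.02, 8], [100, 0, 0, -0.025, 0.3], [100, 0, 0, -0.025, 0], [100, 0, 0, -0.02, 0]]

```text
time: 9.2
tool_pos: [0.4318, -0.2486, 0.047]
tool_rot: [-0.001, 0.429, 0.903, 0.0]
contact_force: [-0.1, -0.2, -1.1]
gripper_width: 0.997
grasp_force: 0.0
```

Request:
servo_tool:
  deltas:
    - [[100, 0, 0, -0.014, 0], [100, 0, 0, -0.004, 0], [0, 0, 0, 0, 0], [0, 0, 0, 0, 0], [0, 0, 0, 0, 0], [0, 0, 0, 0, 0], [0, 0, 0, 0, 0], [0, 0, 0, 0, 0]]

```text
time: 10.0
tool_pos: [0.4333, -0.2506, 0.0324]
tool_rot: [0.002, 0.429, 0.903, -0.0]
contact_force: [0.1, 0.4, 6.0]
gripper_width: 0.576
grasp_force: 64.2
```

```bash
python3 -c "from h import *;st()"
```

```text
t 10.0 pos [ 0.4333 -0.2506  0.0324] yaw 129.1 F [0.1 0.4 6. ] T [-0.025  0.109  0.033] w 0.576 g 64.19222474098206
```

Request:
servo_tool:
  deltas:
    - [[0, 0, 0, 0.02, 0], [0, 0, 0, 0.04, 0], [0, 0, 0, 0.04, 0], [0, 0.0168, 0.031, 0.01, -6], [0, 0.0168, 0.031, 0, -6], [0, 0.0168, 0.031, 0, -6], [0, 0.0168, 0.031, 0, -6], [0, 0.0168, 0.031, 0, -6]]

```text
time: 10.8
tool_pos: [0.5159, -0.0931, 0.1398]
tool_rot: [-0.001, 0.65, 0.76, -0.0]
contact_force: [-0.1, -0.6, -2.3]
gripper_width: 0.577
grasp_force: 68.5
```

Request:
servo_tool:
  deltas:
    - [[0, 0.0168, 0.031, 0, -6], [0, 0.0168, 0.031, 0, -6], [0, 0.0168, 0.031, 0, -6], [0, 0.0168, 0.031, 0, -3.2], [0, 0.0168, 0.031, 0, 0], [0, 0, 0, 0, 0], [0, 0, 0, 0, 0], [0, 0, 0, 0, 0]]

```text
time: 11.6
tool_pos: [0.5993, 0.0596, 0.1399]
tool_rot: [-0.0, 0.778, 0.629, -0.001]
contact_force: [-0.0, -0.6, -2.5]
gripper_width: 0.575
grasp_force: 68.7
```

Run:
```python
from h import *
st()
f=grab('scene','s3.png');P=cloud(f)
m=(P[...,2]>.08)&(P[...,2]<.2)&(P[...,0]>.5)&(P[...,0]<.7)&(abs(P[...,1]-.06)<.08)
cv2.imwrite('pics/c3.png',cv2.resize(cv2.imread('pics/s3.png')[80:260,150:350],(600,540),interpolation=2))
```

```text
t 11.6 pos [0.5993 0.0596 0.1399] yaw 77.9 F [-0.  -0.6 -2.5] T [ 0.013 -0.036 -0.004] w 0.575 g 68.69945526123047
```

View pics/c3.png

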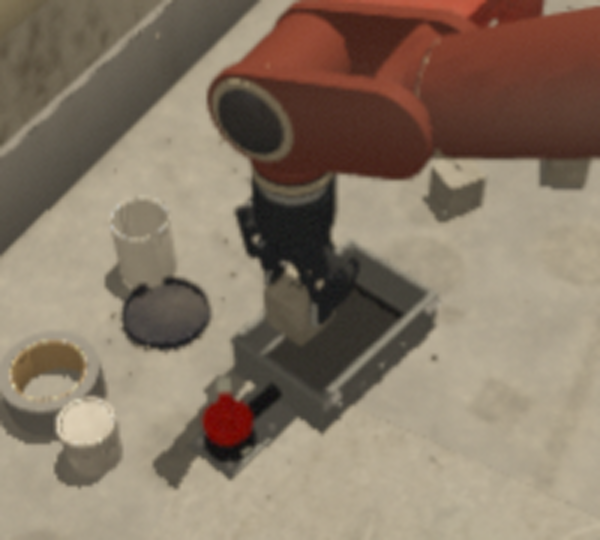

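The cube is held level over the +y end of the case at about (290,305). Lowering it in.

Request:
servo_tool:
  deltas:
    - [[0, 0.0015, -0.001, -0.02, 0], [0, 0, 0, -0.02, 0], [0, 0, 0, -0.02, 0], [0, 0, 0, -0.02, 0], [0, 0, 0, -0.01, 0], [0, 0, 0, -0.006, 0], [0, 0, 0, -0.003, 0], [0, 0, 0, 0, 0]]

```text
time: 12.45
tool_pos: [0.602, 0.059, 0.0422]
tool_rot: [0.0, 0.778, 0.629, 0.0]
contact_force: [0.2, -0.8, -2.4]
gripper_width: 0.575
grasp_force: 68.8
```

```bash
python3 -c "from h import *;st()"
```

```text
t 12.45 pos [0.602  0.059  0.0422] yaw 77.9 F [ 0.2 -0.8 -2.4] T [-0.011  0.023 -0.045] w 0.575 g 68.8327431678772
```

Request:
servo_tool:
  deltas:
    - [[0, 0, 0, -0.003, 0], [0, 0, 0, -0.001, 0], [70, 0, 0, 0, 0], [70, 0, 0, 0, 0], [70, 0, 0, 0.01, 0], [70, 0, 0, 0.03, 0], [70, 0, 0, 0.04, 0], [70, 0, 0, 0.04, 0]]

```text
time: 13.25
tool_pos: [0.6013, 0.0593, 0.1593]
tool_rot: [-0.0, 0.777, 0.629, -0.0]
contact_force: [-0.0, 0.7, 0.4]
gripper_width: 0.698
grasp_force: 0.0
```

Request:
servo_tool:
  deltas:
    - [[100, -0.003, -0.034, 0, -3], [100, -0.003, -0.034, 0, -3], [100, -0.003, -0.034, 0, -3], [100, -0.003, -0.034, 0, -3], [100, -0.003, -0.034, 0, -3], [100, -0.003, -0.034, 0, -3], [100, -0.003, -0.034, 0, -3], [100, 0, 0, 0, 0]]

```text
time: 14.05
tool_pos: [0.5805, -0.1824, 0.1589]
tool_rot: [0.001, 0.88, 0.475, 0.0]
contact_force: [-0.3, 0.2, -0.3]
gripper_width: 0.999
grasp_force: 0.0
```

Run:
```python
from h import *
st()
for n in('scene','top'):
    f=grab(n,n+'4.png');measure(f,n)
```

```text
t 14.05 pos [ 0.5805 -0.1824  0.1589] yaw 56.7 F [-0.3  0.2 -0.3] T [-0.038  0.003  0.01 ] w 0.999 g 0.0
== scene
red n 232 c [477.5  79. ] size [384.2  45.6] long-axis deg from x 30.5 zmed 51.8
bar n 54 c [461.9  88.2] size [367.  27.] long-axis deg from x 27.9 zmed 84.3
cover n 4077 c [525.3 404.1] size [213.5 146.4] long-axis deg from x -84.8 zmed 25.5
handle n 224 c [705.  479.5] size [424.2  71.5] long-axis deg from x 22.2 zmed 58.1
cube n 102 c [ 472.2 -395.4] size [52.1 44.6] long-axis deg from x -69.2 zmed 48.6
cube n 99 c [ 572.  -281.1] size [50.8 49.6] long-axis deg from x 57.3 zmed 49.5
cube n 32 c [ 737.2 -197.6] size [50.8 19.2] long-axis deg from x 29.0 zmed 50.3
cube n 36 c [ 715.8 -161.4] size [57.7 24.7] long-axis deg from x 33.8 zmed 51.4
cube n 85 c [583.4 -87.9] size [119.8  46.6] long-axis deg from x 13.2 zmed 50.2
cube n 22 c [507.4 -67. ] size [28.5  8.5] long-axis deg from x 79.9 zmed 50.9
rim n 45 c [ 715.8 -160.1] size [57.2 24.3] long-axis deg from x 30.1 zmed 60.9
rim n 44 c [856.1 -17.9] size [58.6 25.3] long-axis deg from x 39.8 zmed 60.2
rim n 48 c [82
[... 415 characters left out ...]
 size [143.6 107.5] long-axis deg from x 5.2 zmed 27.0
handle n 114 c [704.7 479.7] size [428.6  73.7] long-axis deg from x 22.9 zmed 56.3
cube n 38 c [ 563.5 -294.3] size [50.9 13.4] long-axis deg from x -29.5 zmed 50.3
cube n 150 c [ 469.3 -393.8] size [51.5 50.4] long-axis deg from x -72.8 zmed 50.1
rim n 20 c [814.6   6.3] size [55.2 15.1] long-axis deg from x 84.2 zmed 59.5
rim n 149 c [739.4 241.6] size [58.1 53.1] long-axis deg from x 13.8 zmed 59.6
rim n 297 c [587.8   2.2] size [195.3 134.1] long-axis deg from x 77.8 zmed 59.3
rim n 140 c [602.5  60.7] size [51.2 48.6] long-axis deg from x -13.5 zmed 58.0
rim n 40 c [514.5 -55.9] size [57.1 22. ] long-axis deg from x -84.2 zmed 58.9
```

Request:
servo_tool:
  deltas:
    - [[100, -0.002, -0.025, 0, 0], [100, -0.002, -0.025, 0, -0.7], [100, -0.002, -0.025, 0, 0], [100, -0.002, -0.0225, -0.01, 0], [100, 0, 0, -0.03, 0], [100, 0, 0, -0.03, 0], [100, 0, 0, -0.03, 0], [100, 0, 0, -0.02, 0]]

```text
time: 14.95
tool_pos: [0.572, -0.2741, 0.0354]
tool_rot: [-0.001, 0.882, 0.472, -0.001]
contact_force: [-0.2, -0.2, -1.0]
gripper_width: 1.005
grasp_force: 0.0
```

Request:
servo_tool:
  deltas:
    - [[100, 0, 0, -0.008, 0], [100, 0, 0, 0, 0], [0, 0, 0, 0, 0], [0, 0, 0, 0, 0], [0, 0, 0, 0, 0], [0, 0, 0, 0, 0], [0, 0, 0, 0, 0], [0, 0, 0, 0, 0]]

```text
time: 15.75
tool_pos: [0.5743, -0.2771, 0.0321]
tool_rot: [0.002, 0.882, 0.471, 0.001]
contact_force: [0.8, -0.3, 5.6]
gripper_width: 0.575
grasp_force: 64.2
```

```bash
python3 -c "from h import *;st()"
```

```text
t 15.75 pos [ 0.5743 -0.2771  0.0321] yaw 56.2 F [ 0.8 -0.3  5.6] T [ 0.071 -0.024 -0.016] w 0.575 g 64.23264741897583
```

Request:
servo_tool:
  deltas:
    - [[0, 0, 0, 0.02, 0], [0, 0, 0, 0.04, 0], [0, 0, 0, 0.05, 0], [0, 0.0018, 0.035, 0, 3], [0, 0.0018, 0.035, 0, 3], [0, 0.0018, 0.035, 0, 3], [0, 0.0018, 0.035, 0, 3], [0, 0.0018, 0.035, 0, 3]]

```text
time: 16.55
tool_pos: [0.5806, -0.0997, 0.1387]
tool_rot: [-0.001, 0.812, 0.583, -0.001]
contact_force: [0.7, 0.1, -3.2]
gripper_width: 0.576
grasp_force: 63.6
```

Request:
servo_tool:
  deltas:
    - [[0, 0.0018, 0.035, 0, 3], [0, 0.0018, 0.035, 0, 3], [0, 0.0018, 0.035, 0, 0.8], [0, 0, 0, 0, 0], [0, 0, 0, -0.02, 0], [0, 0, 0, -0.02, 0], [0, 0, 0, 0, 0], [0, 0, 0, 0, 0]]

```text
time: 17.35
tool_pos: [0.5863, 0.0033, 0.099]
tool_rot: [-0.001, 0.777, 0.629, -0.001]
contact_force: [0.4, -0.2, -2.2]
gripper_width: 0.572
grasp_force: 63.3
```

```bash
python3 -c "from h import *;st()"
```

```text
t 17.35 pos [0.5863 0.0033 0.099 ] yaw 78.0 F [ 0.4 -0.2 -2.2] T [-0.02  -0.036  0.043] w 0.572 g 63.29716086387634
```

Request:
servo_tool:
  deltas:
    - [[0, 0.0025, -0.0005, -0.02, 0], [0, 0, 0, -0.02, 0], [0, 0, 0, -0.012, 0], [0, 0, 0, -0.005, 0], [0, 0, 0, -0.004, 0], [0, 0, 0, 0, 0], [70, 0, 0, 0, 0], [70, 0, 0, 0, 0]]

```text
time: 18.15
tool_pos: [0.5909, 0.0031, 0.0404]
tool_rot: [0.001, 0.777, 0.63, 0.001]
contact_force: [0.0, -0.1, 0.6]
gripper_width: 0.7
grasp_force: 0.0
```

Request:
servo_tool:
  deltas:
    - [[70, 0, 0, 0.01, 0], [70, 0, 0, 0.03, 0], [70, 0, 0, 0.04, 0], [70, 0, 0, 0.04, 0], [100, -0.015, -0.047, 0, 0], [100, -0.015, -0.047, 0, 0], [100, -0.015, -0.047, 0, 0], [100, -0.015, -0.047, 0, 0]]

```text
time: 18.95
tool_pos: [0.5294, -0.1864, 0.1607]
tool_rot: [0.001, 0.777, 0.63, 0.001]
contact_force: [0.8, -0.5, -0.4]
gripper_width: 0.999
grasp_force: 0.0
```

Run:
```python
from h import *
st()
for n in('scene','top'):
    f=grab(n,n+'5.png');measure(f,n)
```

```text
t 18.95 pos [ 0.5294 -0.1864  0.1607] yaw 78.1 F [ 0.8 -0.5 -0.4] T [ 0.02  -0.042  0.005] w 0.999 g 0.0
== scene
red n 224 c [621.9 164.5] size [48.  45.3] long-axis deg from x 33.1 zmed 51.7
bar n 47 c [618.  171.4] size [28.6 11.8] long-axis deg from x -58.2 zmed 83.3
cover n 4076 c [525.1 404. ] size [213.7 146.2] long-axis deg from x -85.0 zmed 25.5
handle n 227 c [704.1 479.6] size [423.3  73.3] long-axis deg from x 22.4 zmed 58.6
cube n 106 c [ 472.1 -395.7] size [51.8 44.9] long-axis deg from x -70.2 zmed 48.3
cube n 36 c [ 738. -198.] size [50.8 19.6] long-axis deg from x 31.8 zmed 50.5
cube n 40 c [ 715.9 -162.1] size [57.9 26.9] long-axis deg from x 34.5 zmed 50.2
cube n 90 c [581.  -86.1] size [118.7  49.2] long-axis deg from x 7.9 zmed 50.6
cube n 22 c [508.2 -65.8] size [31.3  5.8] long-axis deg from x 75.4 zmed 50.7
rim n 44 c [ 715.9 -162.7] size [57.6 26.5] long-axis deg from x 35.2 zmed 59.8
rim n 41 c [856.4 -17.1] size [58.6 22.9] long-axis deg from x 43.4 zmed 61.7
rim n 51 c [825.6  16.6] size [64.9 29.3] long-axis deg from x 40.8 zmed 59.7
rim n 666 c [588.3  -
[... 262 characters left out ...]
size [44.1 41.4] long-axis deg from x 45.8 zmed 54.6
bar n 29 c [618.2 173.6] size [25.7 14. ] long-axis deg from x -52.7 zmed 85.6
cover n 341 c [520.1 434.2] size [150.4 140.7] long-axis deg from x -85.2 zmed 27.4
handle n 119 c [704.  478.1] size [424.   73.5] long-axis deg from x 22.7 zmed 57.3
cube n 151 c [ 469.3 -393.6] size [49.6 49.1] long-axis deg from x 15.2 zmed 50.2
rim n 152 c [740.  241.6] size [56.  53.9] long-axis deg from x 23.5 zmed 59.8
rim n 340 c [588.4   2.5] size [196.4 133.1] long-axis deg from x 78.4 zmed 60.0
rim n 141 c [602.3  60.5] size [49.2 48. ] long-axis deg from x 78.0 zmed 58.2
rim n 135 c [588.6   2.5] size [49.5 48.7] long-axis deg from x -11.3 zmed 58.0
```

Request:
servo_tool:
  deltas:
    - [[100, -0.012, -0.0415, 0, 6], [100, -0.012, -0.0415, 0, 6], [100, -0.012, -0.0415, 0, 6], [100, -0.012, -0.0415, 0, 6], [100, -0.0115, -0.0415, 0, 6.5], [100, 0, 0, -0.03, 0], [100, 0, 0, -0.03, 0], [100, 0, 0, -0.03, 0]]

```text
time: 19.85
tool_pos: [0.4709, -0.3927, 0.0693]
tool_rot: [0.001, 0.584, 0.812, -0.0]
contact_force: [0.0, -0.6, -0.3]
gripper_width: 1.004
grasp_force: 0.0
```

Request:
servo_tool:
  deltas:
    - [[100, 0, 0, -0.025, 0], [100, 0, 0, -0.014, 0], [100, 0, 0, 0, 0], [0, 0, 0, 0, 0], [0, 0, 0, 0, 0], [0, 0, 0, 0, 0], [0, 0, 0, 0, 0], [0, 0, 0, 0, 0]]

```text
time: 20.65
tool_pos: [0.4712, -0.3936, 0.0322]
tool_rot: [0.002, 0.584, 0.812, -0.0]
contact_force: [-1.2, 0.2, 6.7]
gripper_width: 0.578
grasp_force: 64.3
```

```bash
python3 -c "from h import *;st()"
```

```text
t 20.65 pos [ 0.4712 -0.3936  0.0322] yaw 108.5 F [-1.2  0.2  6.7] T [-0.007  0.245  0.003] w 0.578 g 64.2834985256195
```

Request:
servo_tool:
  deltas:
    - [[0, 0, 0, 0.02, 0], [0, 0, 0, 0.04, 0], [0, 0, 0, 0.05, 0], [0, 0.0105, 0.0335, 0, -4], [0, 0.0105, 0.0335, 0, -4], [0, 0.0105, 0.0335, 0, -4], [0, 0.0105, 0.0335, 0, -4], [0, 0.0105, 0.0335, 0, -4]]

```text
time: 21.45
tool_pos: [0.5223, -0.2231, 0.1392]
tool_rot: [-0.0, 0.717, 0.697, 0.0]
contact_force: [0.4, -0.1, -2.2]
gripper_width: 0.578
grasp_force: 63.5
```

Request:
servo_tool:
  deltas:
    - [[0, 0.0105, 0.0335, 0, -4], [0, 0.0105, 0.0335, 0, -4], [0, 0.0105, 0.0335, 0, -2.6], [0, 0.0105, 0.0335, 0, 0], [0, 0.0105, 0.0335, 0, 0], [0, 0, 0, 0, 0], [0, 0, 0, -0.02, 0], [0, 0, 0, -0.02, 0]]

```text
time: 22.25
tool_pos: [0.5753, -0.0574, 0.0998]
tool_rot: [0.001, 0.777, 0.629, 0.0]
contact_force: [-0.8, -0.0, -3.2]
gripper_width: 0.571
grasp_force: 63.5
```

```bash
python3 -c "from h import *;st()"
```

```text
t 22.25 pos [ 0.5753 -0.0574  0.0998] yaw 78.0 F [-0.8 -0.  -3.2] T [-0.016 -0.019  0.023] w 0.571 g 63.499367237091064
```

Request:
servo_tool:
  deltas:
    - [[0, 0.0005, -0.0005, -0.02, 0], [0, 0, 0, -0.02, 0], [0, 0, 0, -0.012, 0], [0, 0, 0, -0.005, 0], [0, 0, 0, -0.004, 0], [0, 0, 0, 0, 0], [70, 0, 0, 0, 0], [70, 0, 0, 0, 0]]

```text
time: 23.05
tool_pos: [0.5768, -0.058, 0.0404]
tool_rot: [0.001, 0.777, 0.629, 0.001]
contact_force: [0.6, 0.8, -0.4]
gripper_width: 0.704
grasp_force: 0.0
```

Request:
servo_tool:
  deltas:
    - [[70, 0, 0, 0.01, 0], [70, 0, 0, 0.03, 0], [70, 0, 0, 0.04, 0], [70, 0, 0, 0.04, 0], [100, 0, -0.045, 0.02, 2], [100, 0, -0.045, 0.02, 2], [100, 0, -0.045, 0, 2], [100, 0, -0.045, 0, 2]]

```text
time: 23.85
tool_pos: [0.5763, -0.2398, 0.2022]
tool_rot: [0.002, 0.731, 0.682, 0.001]
contact_force: [0.0, -0.1, 0.6]
gripper_width: 0.996
grasp_force: 0.0
```

Run:
```python
from h import *
st()
for n in('scene','top'):
    f=grab(n,n+'6.png');P=cloud(f);measure(f,n)
    hsv=cv2.cvtColor(f['pixels'],cv2.COLOR_RGB2HSV)
    near=(abs(P[...,0]-.525)<.06)&(abs(P[...,1]-.404)<.09)
    for m in comps(near&(P[...,2]>.052)&(hsv[...,2]<90),15): rect(P,m,'HANDLE')
    # all cover points top
    rect(P,(abs(P[...,0]-.525)<.1)&(abs(P[...,1]-.404)<.14)&(P[...,2]>.018)&(P[...,2]<.07),'COVERALL')
a=cv2.imread('pics/scene6.png')[150:280,155:355];b=cv2.imread('pics/top6.png')[130:260,140:340]
cv2.imwrite('pics/c6.png',np.vstack([cv2.resize(x,(450,293),interpolation=2) for x in(a,b)]))
```

```text
t 23.85 pos [ 0.5763 -0.2398  0.2022] yaw 86.0 F [ 0.  -0.1  0.6] T [-0.021  0.027 -0.027] w 0.996 g 0.0
== scene
red n 228 c [621.5 165. ] size [48.9 42.9] long-axis deg from x 34.8 zmed 51.7
bar n 48 c [619.2 169.7] size [31.5 12.3] long-axis deg from x -58.8 zmed 83.9
cover n 4076 c [525.3 403.7] size [213.8 146. ] long-axis deg from x -84.7 zmed 25.5
handle n 246 c [704.7 479.7] size [423.6  70.8] long-axis deg from x 22.3 zmed 58.4
cube n 32 c [ 736.2 -196.2] size [50.8 18.7] long-axis deg from x 27.4 zmed 50.2
cube n 42 c [ 716.3 -162.3] size [58.  26.8] long-axis deg from x 33.7 zmed 49.2
cube n 42 c [627.5 -83.4] size [57.1 28.2] long-axis deg from x 48.4 zmed 50.7
cube n 119 c [562.5 -68.1] size [73.3 48.7] long-axis deg from x -14.6 zmed 54.1
cube n 20 c [507.6 -67.6] size [27.8  6.6] long-axis deg from x 71.2 zmed 51.2
rim n 41 c [ 716.2 -164.8] size [57.3 29.7] long-axis deg from x 46.5 zmed 60.9
rim n 44 c [856.  -16.6] size [58.6 21.9] long-axis deg from x 43.8 zmed 60.4
rim n 49 c [826.9  19.6] size [61.7 24.3] long-axis deg from x 34.0 zmed 61.1
rim n 944 c [588.3  -1
[... 345 characters left out ...]
 [45.7 41.9] long-axis deg from x 46.1 zmed 54.5
bar n 29 c [618.3 173.5] size [25.2 14.5] long-axis deg from x -62.0 zmed 86.3
cover n 280 c [517.5 452.8] size [142.2 112.4] long-axis deg from x 5.6 zmed 27.1
handle n 130 c [705.9 479.1] size [428.1  73.6] long-axis deg from x 22.7 zmed 55.1
cube n 23 c [577.8 -73.7] size [33.7 23.5] long-axis deg from x 8.1 zmed 54.1
rim n 152 c [739.7 241.7] size [57.7 50.8] long-axis deg from x 3.9 zmed 59.5
rim n 726 c [587.9   2.2] size [195.7 133.1] long-axis deg from x 77.6 zmed 58.7
HANDLE n 77 c [522.9 402.6] size [74.3 14.7] long-axis deg from x -83.0 zmed 61.0
COVERALL n 2285 c [516.8 424.1] size [256.9 159.2] long-axis deg from x -84.1 zmed 28.2
```

View pics/c6.png

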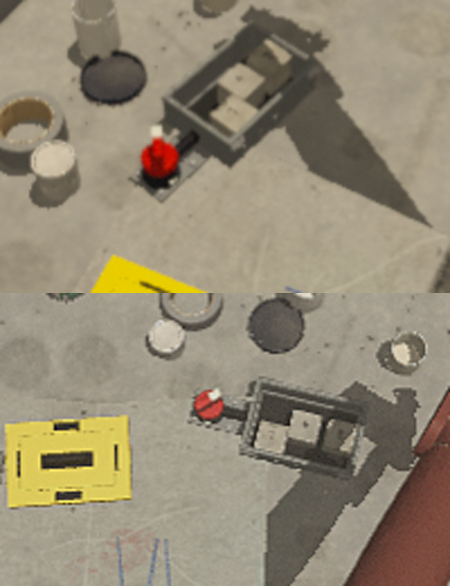

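All three cubes lie flat in the case: upper pane (233,115), (242,80), (272,62). The tin and beakers are unmoved. The cover is clear, with its handle at lower pane (67,460).

Request:
servo_tool:
  deltas:
    - [[60, -0.0033, 0.04, 0, 1], [60, -0.0033, 0.04, 0, 1], [60, -0.0033, 0.04, 0, 1], [60, -0.0033, 0.04, 0, 1], [60, -0.0033, 0.04, 0, 1], [60, -0.0033, 0.04, 0, 1], [60, -0.0033, 0.04, 0, 1], [60, -0.0033, 0.04, 0, 1]]

```text
time: 24.75
tool_pos: [0.5487, 0.0846, 0.2]
tool_rot: [0.001, 0.682, 0.731, 0.001]
contact_force: [1.4, 0.4, -0.7]
gripper_width: 0.599
grasp_force: 0.0
```

Request:
servo_tool:
  deltas:
    - [[60, -0.0033, 0.04, 0, 1.3], [60, -0.0033, 0.04, 0, 0], [60, -0.0033, 0.04, 0, 0], [60, -0.0033, 0.04, 0, 0], [60, -0.0033, 0.04, 0, 0], [60, -0.0033, 0.04, 0, 0], [60, -0.0033, 0.04, 0, 0], [60, -0.0033, 0.04, 0, 0]]

```text
time: 25.55
tool_pos: [0.5219, 0.4046, 0.2001]
tool_rot: [0.0, 0.674, 0.739, 0.001]
contact_force: [0.7, -0.0, 0.7]
gripper_width: 0.599
grasp_force: 0.0
```

```bash
python3 -c "from h import *;st()"
```

```text
t 25.55 pos [0.5219 0.4046 0.2001] yaw 95.3 F [ 0.7 -0.   0.7] T [-0.017 -0.019 -0.013] w 0.599 g 0.0
```

Request:
servo_tool:
  deltas:
    - [[60, 0.0015, 0, -0.03, 0], [60, 0, 0, -0.03, 0], [60, 0, 0, -0.03, 0], [60, 0, 0, -0.025, 0], [60, 0, 0, -0.02, 0], [60, 0, 0, -0.012, 0], [60, 0, 0, -0.007, 0], [60, 0, 0, 0, 0]]

```text
time: 26.35
tool_pos: [0.5239, 0.4024, 0.0446]
tool_rot: [-0.0, 0.674, 0.739, -0.0]
contact_force: [0.0, -0.3, 0.3]
gripper_width: 0.597
grasp_force: 0.0
```

Request:
servo_tool:
  deltas:
    - [[0, 0, 0, 0, 0], [0, 0, 0, 0, 0], [0, 0, 0, 0, 0], [0, 0, 0, 0, 0], [0, 0, 0, 0, 0], [0, 0, 0, 0.02, 0], [0, 0, 0, 0.04, 0], [0, 0, 0, 0.04, 0]]

```text
time: 27.15
tool_pos: [0.5228, 0.4014, 0.1434]
tool_rot: [-0.001, 0.674, 0.739, -0.002]
contact_force: [0.6, -0.1, -1.2]
gripper_width: 0.173
grasp_force: 58.8
```

```bash
python3 -c "from h import *;st()"
```

```text
t 27.15 pos [0.5228 0.4014 0.1434] yaw 95.2 F [ 0.6 -0.1 -1.2] T [ 0.016 -0.089 -0.02 ] w 0.173 g 58.78632187843323
```

Request:
servo_tool:
  deltas:
    - [[0, 0, 0, 0.03, 0], [0, 0, 0, 0.027, 0], [0, 0.0066, -0.033, 0, -1.7], [0, 0.0066, -0.033, 0, -1.7], [0, 0.0066, -0.033, 0, -1.7], [0, 0.0066, -0.033, 0, -1.7], [0, 0.0066, -0.033, 0, -1.7], [0, 0.0066, -0.033, 0, -1.7]]

```text
time: 27.95
tool_pos: [0.5633, 0.2029, 0.2006]
tool_rot: [-0.0, 0.737, 0.675, -0.001]
contact_force: [0.4, -0.3, -1.3]
gripper_width: 0.174
grasp_force: 58.9
```

Request:
servo_tool:
  deltas:
    - [[0, 0.0066, -0.033, 0, -1.7], [0, 0.0066, -0.033, 0, -1.7], [0, 0.0066, -0.033, 0, -1.7], [0, 0.0066, -0.033, 0, -2], [0, 0, -0.033, 0, 0], [0, 0, -0.037, 0, 0], [0, 0, 0, 0, 0], [0, 0, 0, 0, 0]]

```text
time: 28.75
tool_pos: [0.5897, 0.0018, 0.2008]
tool_rot: [-0.001, 0.778, 0.628, -0.0]
contact_force: [0.4, 1.4, -2.6]
gripper_width: 0.174
grasp_force: 58.9
```

Run:
```python
from h import *
st()
for n in('scene','top'):
    f=grab(n,n+'7.png')
a=cv2.imread('pics/scene7.png')[90:290,130:400];b=cv2.imread('pics/top7.png')[110:250,180:370]
cv2.imwrite('pics/c7.png',np.hstack([cv2.resize(x,(400,296),interpolation=2) for x in(a,b)]))
```

```text
t 28.75 pos [0.5897 0.0018 0.2008] yaw 77.8 F [ 0.4  1.4 -2.6] T [0.066 0.051 0.022] w 0.174 g 58.855143785476685
```

View pics/c7.png

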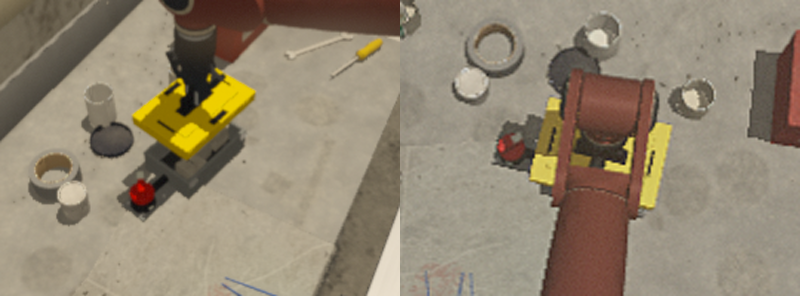

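The cover is held over the case, centred near left pane (195,110). I'll measure its outline and tilt against the case.

```bash
cat >> h.py <<'E'
def cover(f,name,zlo,zhi):
    P=cloud(f);hsv=cv2.cvtColor(f['pixels'],cv2.COLOR_RGB2HSV)
    m=(hsv[...,0]>20)&(hsv[...,0]<35)&(hsv[...,1]>140)&(P[...,2]>zlo)&(P[...,2]<zhi)&(abs(P[...,0]-.59)<.15)&(abs(P[...,1])<.17)
    Q=P[m];
    for _ in range(3):
        A=np.c_[Q[:,:2]-[.589,.001],np.ones(len(Q))];k=np.linalg.lstsq(A,Q[:,2],rcond=None)[0];r=Q[:,2]-A@k
        Q=Q[abs(r)<.004]
    A=np.c_[Q[:,:2]-[.589,.001]];cy=np.array([np.cos(np.radians(77.8)),np.sin(np.radians(77.8))]);cx=np.array([cy[1],-cy[0]])
    u,v=A@cx*1000,A@cy*1000
    pc=lambda a:np.percentile(a,[0.5,1.5,98.5,99.5]).round(1)
    print(name,'n',len(Q),'z@c',k[2].round(4),'tilt x,y(case) mrad',(1000*k[:2]@cx).round(1),(1000*k[:2]@cy).round(1),'x:',pc(u),'y:',pc(v))
    r=cv2.minAreaRect((Q[:,:2]*1000).astype(np.float32));print(r)
E
python3 - <<'E'
from h import *
st()
for n in('scene','top'): cover(grab(n),n,.16,.2)
E
```

```text
t 28.85 pos [0.5899 0.003  0.2011] yaw 78.0 F [-0.7  1.4 -1.7] T [ 0.017 -0.076 -0.023] w 0.179 g 58.85445177555084
scene n 1704 z@c 0.1805 tilt x,y(case) mrad 7.6 -6.1 x: [-72.3 -71.2  69.1  70.9] y: [-100.8  -98.3  108.1  109. ]
((590.1119995117188, 4.5101165771484375), (214.0482177734375, 145.58738708496094), 77.88111877441406)
top n 556 z@c 0.1813 tilt x,y(case) mrad 2.0 2.4 x: [-72.4 -70.9  67.1  69.1] y: [-99.8 -99.1 109.1 110.6]
((588.9968872070312, 7.0988006591796875), (212.47320556640625, 143.99351501464844), 77.84559631347656)
```

Request:
servo_tool:
  deltas:
    - [[0, -0.001, -0.0053, -0.02, 0], [0, 0, 0, -0.02, 0], [0, 0, 0, -0.02, 0], [0, 0, 0, -0.017, 0], [0, 0, 0, -0.01, 0], [0, 0, 0, 0, 0], [0, 0, 0, 0, 0], [0, 0, 0, 0, 0]]

```text
time: 29.75
tool_pos: [0.5902, -0.0031, 0.1162]
tool_rot: [0.001, 0.777, 0.629, 0.001]
contact_force: [0.3, 0.3, -1.0]
gripper_width: 0.175
grasp_force: 58.9
```

Run:
```python
from h import *
st()
for n in('scene','top'):
    f=grab(n,n+'8.png');cover(f,n,.075,.115);measure(f,n)
```

```text
t 29.75 pos [ 0.5902 -0.0031  0.1162] yaw 77.9 F [ 0.3  0.3 -1. ] T [ 0.027 -0.054 -0.011] w 0.175 g 58.88327479362488
scene n 1526 z@c 0.0954 tilt x,y(case) mrad 8.3 -6.5 x: [-70.3 -69.3  71.1  73.6] y: [-107.4 -104.6  101.9  102.8]
((590.4996337890625, -1.9569854736328125), (213.6516876220703, 147.20823669433594), 78.16110229492188)
== scene
red n 2025 c [498.9  52.7] size [387.9 174.7] long-axis deg from x 19.5 zmed 493.4
bar n 1840 c [463.6  93.6] size [326.3 184.3] long-axis deg from x -0.6 zmed 501.5
cover n 1461 c [599.8  45.2] size [148.1 119.1] long-axis deg from x -11.2 zmed 95.0
handle n 54 c [875.6 541.6] size [56.6 53.1] long-axis deg from x 1.1 zmed 51.3
rim n 43 c [855.  -16.3] size [58.4 25. ] long-axis deg from x 41.3 zmed 60.7
rim n 40 c [826.9  19.4] size [61.  22.6] long-axis deg from x 36.0 zmed 60.2
rim n 268 c [740.4 239.9] size [58.  56.9] long-axis deg from x -10.8 zmed 58.3
top n 416 z@c 0.0961 tilt x,y(case) mrad 7.4 1.6 x: [-70.3 -69.3  67.6  70.1] y: [-105.8 -105.3  103.4  104.2]
((588.3623046875, 0.8391571044921875), (211.7168426513672, 141.79116821289062), 77.90703582763672)
== top
red n 81 c [622.3 167.4] size [44.4 41.9] long-axis deg from x 45.8 zmed 57.1
bar n 29 c [617.9 173.4] size [25.7 13.1] long-axis deg from x -57.3 zmed 86.8
handle n 83 c [873.  542.7] size [62.1 55. ] long-axis deg from x 61.1 zmed 53.0
rim n 152 c [738.2 241.5] size [55.8 51.3] long-axis deg from x 3.8 zmed 59.8
```

Request:
servo_tool:
  deltas:
    - [[0, -0.001, 0.001, 0, 0], [0, 0, 0, -0.003, 0], [0, 0, 0, -0.003, 0], [0, 0, 0, -0.003, 0], [0, 0, 0, -0.003, 0], [0, 0, 0, -0.002, 0], [0, 0, 0, 0, 0], [0, 0, 0, 0, 0]]

```text
time: 30.65
tool_pos: [0.5883, -0.0021, 0.1006]
tool_rot: [-0.0, 0.777, 0.629, -0.0]
contact_force: [-0.5, 0.3, -1.8]
gripper_width: 0.177
grasp_force: 58.9
```

```bash
python3 -c "from h import *;st()"
```

```text
t 30.65 pos [ 0.5883 -0.0021  0.1006] yaw 77.9 F [-0.5  0.3 -1.8] T [-0.014 -0.005  0.047] w 0.177 g 58.91159534454346
```

Request:
servo_tool:
  deltas:
    - [[0, 0, 0, -0.002, 0], [0, 0, 0, -0.002, 0], [0, 0, 0, -0.002, 0], [0, 0, 0, 0, 0], [0, 0, 0, 0, 0], [0, 0, 0, 0, 0], [0, 0, 0, 0, 0], [0, 0, 0, 0, 0]]

```text
time: 31.45
tool_pos: [0.5891, -0.0021, 0.0963]
tool_rot: [0.001, 0.778, 0.629, 0.001]
contact_force: [-1.5, 0.7, 5.0]
gripper_width: 0.184
grasp_force: 59.9
```

Run:
```python
from h import *
st()
for n in('scene','top'):
    f=grab(n,n+'9.png');cover(f,n,.05,.1)
```

```text
t 31.45 pos [ 0.5891 -0.0021  0.0963] yaw 77.9 F [-1.5  0.7  5. ] T [ 0.048  0.384 -0.115] w 0.184 g 59.87299561500549
scene n 1358 z@c 0.0756 tilt x,y(case) mrad 13.6 -6.9 x: [-71.9 -70.8  69.7  71.1] y: [-106.8 -103.6  102.6  103.6]
((588.49853515625, -1.3536148071289062), (214.164306640625, 144.84896850585938), 77.50762176513672)
top n 396 z@c 0.0761 tilt x,y(case) mrad 2.7 0.4 x: [-72.5 -70.6  68.1  69.5] y: [-105.1 -104.7  104.1  105.2]
((587.194580078125, 1.3561553955078125), (211.29966735839844, 143.36790466308594), 77.81442260742188)
```

The cover rests squarely on the tabs, with its top at about 75 mm as expected. Pressing through the handle next.

Request:
servo_tool:
  deltas:
    - [[0, 0, 0, -0.002, 0], [0, 0, 0, -0.002, 0], [0, 0, 0, -0.002, 0], [0, 0, 0, -0.002, 0], [0, 0, 0, -0.001, 0], [0, 0, 0, -0.001, 0], [0, 0, 0, -0.001, 0], [0, 0, 0, 0, 0]]

```text
time: 32.35
tool_pos: [0.5889, -0.0021, 0.0863]
tool_rot: [0.0, 0.777, 0.629, 0.0]
contact_force: [-6.6, 0.8, 13.7]
gripper_width: 0.181
grasp_force: 63.1
```

Run:
```python
from h import *
st()
for n in('scene','top'):
    f=grab(n,n+'10.png');cover(f,n,.045,.1)
```

```text
t 32.35 pos [ 0.5889 -0.0021  0.0863] yaw 77.9 F [-6.6  0.8 13.7] T [ 0.162  1.011 -0.035] w 0.181 g 63.08132529258728
scene n 1471 z@c 0.0658 tilt x,y(case) mrad 9.5 -6.5 x: [-71.7 -70.9  68.6  70.6] y: [-107.1 -104.2  102.9  104.2]
((589.1881713867188, -1.117523193359375), (214.76803588867188, 146.5398406982422), 78.23922729492188)
top n 381 z@c 0.0661 tilt x,y(case) mrad -3.6 -1.3 x: [-72.3 -71.1  68.   69.2] y: [-105.1 -104.3  103.5  104.8]
((587.7383422851562, 1.232696533203125), (210.6035614013672, 143.86996459960938), 78.09400177001953)
```

Request:
servo_tool:
  deltas:
    - [[0, 0, 0, -0.002, 0], [0, 0, 0, -0.002, 0], [0, 0, 0, -0.001, 0], [0, 0, 0, 0, 0], [0, 0, 0, 0, 0], [0, 0, 0, 0, 0], [0, 0, 0, 0, 0], [0, 0, 0, 0, 0]]

```text
time: 33.25
tool_pos: [0.589, -0.0021, 0.0862]
tool_rot: [-0.0, 0.777, 0.629, -0.001]
contact_force: [-22.0, 0.1, 38.7]
gripper_width: 0.176
grasp_force: 66.7
```

Run:
```python
from h import *
st()
for n in('scene','top'):
    f=grab(n,n+'11.png');cover(f,n,.045,.1)
```

```text
t 33.25 pos [ 0.589  -0.0021  0.0862] yaw 78.0 F [-22.    0.1  38.7] T [ 0.328  3.309 -0.058] w 0.176 g 66.72317862510681
scene n 1489 z@c 0.0658 tilt x,y(case) mrad 12.1 -7.1 x: [-71.4 -70.8  68.2  71.5] y: [-106.4 -103.4  102.4  103.6]
((589.2923583984375, -0.8383865356445312), (214.501220703125, 146.59375), 77.91926574707031)
top n 380 z@c 0.0661 tilt x,y(case) mrad 7.3 -0.6 x: [-72.4 -70.8  66.6  69. ] y: [-105.  -104.2  103.8  105. ]
((587.0870971679688, 2.1391677856445312), (211.84970092773438, 142.7959442138672), 77.97554016113281)
```

The hard stop is reached: 39 N with no further travel. Releasing.

Request:
servo_tool:
  deltas:
    - [[0, 0, 0, 0.003, 0], [0, 0, 0, 0.003, 0], [60, 0, 0, 0, 0], [60, 0, 0, 0, 0], [60, 0, 0, 0, 0], [60, 0, 0, 0.02, 0], [60, 0, 0, 0.04, 0], [60, 0, 0, 0.04, 0]]

```text
time: 34.15
tool_pos: [0.5872, -0.0019, 0.1838]
tool_rot: [-0.001, 0.778, 0.629, -0.001]
contact_force: [0.4, -0.8, 0.0]
gripper_width: 0.602
grasp_force: 0.0
```

Request:
servo_tool:
  deltas:
    - [[60, -0.02, 0.04, 0.02, 6], [60, -0.02, 0.04, 0.01, 6], [60, -0.02, 0.04, 0, 6], [60, -0.02, 0.04, 0, 6], [60, -0.02, 0.04, 0, 6], [60, -0.02, 0.04, 0, 6], [60, 0, 0.04, 0, 6], [60, 0, 0.03, 0, 5.2]]

```text
time: 34.95
tool_pos: [0.4672, 0.3101, 0.2142]
tool_rot: [-0.0, 0.458, 0.889, -0.0]
contact_force: [0.5, 0.0, 0.5]
gripper_width: 0.603
grasp_force: 0.0
```

Run:
```python
from h import *
st()
for n in('scene','top'):
    f=grab(n,n+'12.png');cover(f,n,.045,.1);measure(f,n)
a=cv2.imread('pics/scene12.png')[130:270,140:340];b=cv2.imread('pics/top12.png')[120:260,180:380]
cv2.imwrite('pics/c12.png',np.hstack([cv2.resize(x,(400,280),interpolation=2) for x in(a,b)]))
```

```text
t 34.95 pos [0.4672 0.3101 0.2142] yaw 125.5 F [0.5 0.  0.5] T [ 0.009 -0.089  0.012] w 0.603 g 0.0
scene n 65 z@c 0.0677 tilt x,y(case) mrad 158.9 -22.8 x: [-72.3 -71.7   0.5   3.2] y: [-108.5 -107.1   85.7   85.8]
((556.7579345703125, -0.7031631469726562), (198.64642333984375, 56.2924690246582), 86.36207580566406)
== scene
red n 7560 c [479.8 264.9] size [359.5 168.4] long-axis deg from x -8.5 zmed 517.4
bar n 7497 c [462.3 272.6] size [324.3 156.6] long-axis deg from x -4.4 zmed 517.5
handle n 16 c [873.9 545.3] size [48.2 44.8] long-axis deg from x -4.2 zmed 51.3
rim n 43 c [856.  -16.2] size [58.5 25.1] long-axis deg from x 45.1 zmed 60.4
rim n 48 c [827.5  19.6] size [62.1 25.2] long-axis deg from x 32.9 zmed 59.4
rim n 266 c [740.6 239.7] size [58.2 57.5] long-axis deg from x -44.6 zmed 58.4
top n 1106 z@c 0.0667 tilt x,y(case) mrad 4.8 1.3 x: [-72.6 -71.7  67.9  68.8] y: [-104.8 -103.5  102.   103.7]
((587.1888427734375, 1.8845291137695312), (211.8319091796875, 143.30502319335938), 78.00921630859375)
== top
red n 114 c [497.5 269. ] size [361.2 126.4] long-axis deg from x -25.3 zmed 57.0
bar n 47 c [487.4 278.3] size [342.9 122.5] long-axis deg from x -21.2 zmed 88.4
handle n 75 c [872.2 542. ] size [60.3 54.1] long-axis deg from x 65.5 zmed 53.0
rim n 140 c [740.1 241.2] size [55.1 52.5] long-axis deg from x 16.4 zmed 59.0
```

View pics/c12.png

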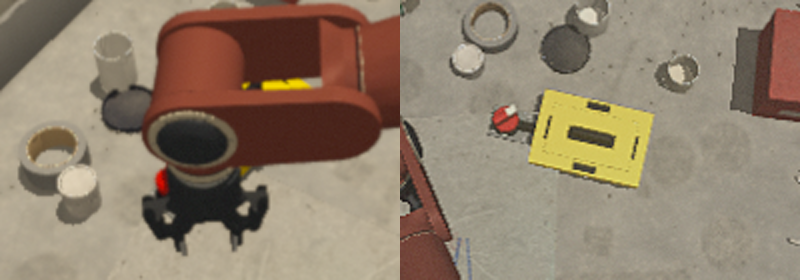

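The right pane shows the cover flat on the case, centred at (590,137). The cap at (507,118) is still open, and the tin (467,58) and beakers are untouched. The cover's z and tilt read as home. Now the vent.

Request:
servo_tool:
  deltas:
    - [[50, 0.0314, -0.0296, 0, 0], [50, 0.0314, -0.0296, 0, 0], [50, 0.0314, -0.0296, 0, 0], [50, 0.0314, -0.0296, 0, 0], [50, 0.0314, -0.0296, 0, 0], [50, 0, 0, 0, 0], [50, 0, 0, -0.03, 0], [50, 0, 0, -0.03, 0]]

```text
time: 35.85
tool_pos: [0.6259, 0.1592, 0.1549]
tool_rot: [0.001, 0.462, 0.887, 0.001]
contact_force: [0.6, 0.9, -0.9]
gripper_width: 0.499
grasp_force: 0.0
```

Request:
servo_tool:
  deltas:
    - [[50, 0, 0, -0.03, 0], [50, 0, 0, -0.025, 0], [50, 0, 0, -0.015, 0], [50, 0, 0, -0.007, 0], [50, 0, 0, 0, 0], [50, 0, 0, 0, 0], [50, 0, 0, 0, 0], [50, 0, 0, 0, 0]]

```text
time: 36.65
tool_pos: [0.6262, 0.1601, 0.0793]
tool_rot: [0.001, 0.461, 0.888, 0.001]
contact_force: [-0.2, -0.1, 0.5]
gripper_width: 0.498
grasp_force: 0.0
```

Request:
servo_tool:
  deltas:
    - [[0, 0, 0, 0, 0], [0, 0, 0, 0, 0], [0, 0, 0, 0, 0], [0, 0, 0, 0, 0], [0, 0, 0, 0, 0], [0, 0, 0, 0, 0], [0, 0, 0, 0, 0], [0, 0, 0, 0, 0]]

```text
time: 37.45
tool_pos: [0.6258, 0.1602, 0.0783]
tool_rot: [0.0, 0.461, 0.888, 0.001]
contact_force: [2.3, 1.1, 4.6]
gripper_width: 0.141
grasp_force: 61.8
```

```bash
python3 -c "from h import *;st()"
```

```text
t 37.45 pos [0.6258 0.1602 0.0783] yaw 125.1 F [2.3 1.1 4.6] T [ 0.294 -0.192  0.037] w 0.141 g 61.821277141571045
```

Request:
servo_tool:
  deltas:
    - [[40, 0, 0, 0, 0], [40, 0, 0, 0, 0], [40, -0.0015, 0.002, -0.003, 0], [40, 0, 0, 0, 0], [0, 0, 0, 0, 0], [0, 0, 0, 0, 0], [0, 0, 0, 0, 0], [0, 0, 0, 0, 0]]

```text
time: 38.25
tool_pos: [0.6241, 0.1624, 0.0746]
tool_rot: [0.0, 0.461, 0.888, 0.001]
contact_force: [3.3, 3.1, -3.3]
gripper_width: 0.145
grasp_force: 61.6
```

Request:
servo_tool:
  deltas:
    - [[0, 0, 0, 0, -4], [0, 0, 0, 0, -8], [0, 0, 0, 0, -8], [0, 0, 0, 0, -8], [0, 0, 0, 0, -8], [0, 0, 0, 0, -8], [0, 0, 0, 0, -8], [0, 0, 0, 0, -8]]

```text
time: 39.05
tool_pos: [0.624, 0.1625, 0.0746]
tool_rot: [-0.0, 0.844, 0.536, 0.001]
contact_force: [4.1, 4.0, -4.3]
gripper_width: 0.141
grasp_force: 61.6
```

Request:
servo_tool:
  deltas:
    - [[0, 0, 0, 0, -8], [0, 0, 0, 0, -8], [0, 0, 0, 0, -8], [0, 0, 0, 0, -8], [0, 0, 0, 0, -8], [0, 0, 0, 0, -8], [0, 0, 0, 0, -8], [0, 0, 0, 0, -4]]

```text
time: 39.85
tool_pos: [0.6242, 0.1626, 0.0746]
tool_rot: [-0.001, 0.999, 0.043, 0.001]
contact_force: [4.3, 3.6, -4.7]
gripper_width: 0.137
grasp_force: 61.6
```

```bash
python3 -c "from h import *;st()"
```

```text
t 39.85 pos [0.6242 0.1626 0.0746] yaw 4.9 F [ 4.3  3.6 -4.7] T [ 0.698 -0.653  0.061] w 0.137 g 61.58736526966095
```

Yaw is 4.9°, and shut is at about -12°. Continuing to the stop.

Request:
servo_tool:
  deltas:
    - [[0, 0, 0, 0, -6], [0, 0, 0, 0, -5], [0, 0, 0, 0, -3], [0, 0, 0, 0, -2], [0, 0, 0, 0, -2], [0, 0, 0, 0, -2], [0, 0, 0, 0, 0], [0, 0, 0, 0, 0]]

```text
time: 40.65
tool_pos: [0.6243, 0.1626, 0.0746]
tool_rot: [-0.0, 0.992, -0.128, 0.001]
contact_force: [3.6, 5.1, -3.3]
gripper_width: 0.138
grasp_force: 64.7
```

```bash
python3 -c "from h import *;st()"
```

```text
t 40.65 pos [0.6243 0.1626 0.0746] yaw -14.7 F [ 3.6  5.1 -3.3] T [ 0.73  -0.685  1.07 ] w 0.138 g 64.67165350914001
```

Torque has risen to 1.07 N m at -14.7°, so the cap is at its stop. Releasing and retreating.

Request:
servo_tool:
  deltas:
    - [[0, 0, 0, 0, 0], [40, 0, 0, 0, 0], [40, 0, 0, 0, 0], [40, 0, 0, 0, 0], [40, 0, 0, 0.02, 0], [40, 0, 0, 0.03, 0], [40, 0, 0, 0.04, 0], [40, 0, 0, 0.04, 0]]

```text
time: 41.45
tool_pos: [0.6232, 0.1616, 0.2057]
tool_rot: [0.0, 0.992, -0.13, -0.001]
contact_force: [0.5, -0.7, 0.4]
gripper_width: 0.4
grasp_force: 0.0
```

Request:
servo_tool:
  deltas:
    - [[40, -0.035, 0.03, 0.02, 0], [40, -0.035, 0.03, 0.02, 0], [40, -0.035, 0.03, 0, 0], [40, -0.035, 0.03, 0, 0], [40, -0.035, 0.03, 0, 0], [40, -0.01, 0.03, 0, 0], [40, 0, 0.03, 0, 0], [40, 0, 0.03, 0, 0]]

```text
time: 42.25
tool_pos: [0.4384, 0.4027, 0.2451]
tool_rot: [-0.0, 0.992, -0.129, 0.0]
contact_force: [1.3, -0.8, -0.6]
gripper_width: 0.402
grasp_force: 0.0
```

Request:
servo_tool:
  deltas:
    - [[40, 0, 0.03, 0, 0], [40, 0, 0.03, 0, 0], [40, 0, 0.03, 0, 0], [40, 0, 0.03, 0, 0], [40, 0, 0, 0, 0], [40, 0, 0, 0, 0], [40, 0, 0, 0, 0], [40, 0, 0, 0, 0]]

```text
time: 43.05
tool_pos: [0.4394, 0.5206, 0.2448]
tool_rot: [0.0, 0.992, -0.13, 0.0]
contact_force: [0.2, 0.2, 0.2]
gripper_width: 0.397
grasp_force: 0.0
```

Run:
```python
from h import *
st()
for n in('scene','top'):
    f=grab(n,n+'13.png');cover(f,n,.045,.1);measure(f,n)
a=cv2.imread('pics/scene13.png')[130:270,140:340];b=cv2.imread('pics/top13.png')[120:260,180:380]
cv2.imwrite('pics/c13.png',np.hstack([cv2.resize(x,(400,280),interpolation=2) for x in(a,b)]))
```

```text
t 43.05 pos [0.4394 0.5206 0.2448] yaw -14.9 F [0.2 0.2 0.2] T [ 0.021 -0.002 -0.015] w 0.397 g 0.0
scene n 1559 z@c 0.066 tilt x,y(case) mrad 0.2 0.7 x: [-71.6 -70.   70.7  72.2] y: [-106.3 -104.7   99.7  102.3]
((588.7407836914062, -1.3783111572265625), (213.06329345703125, 144.85031127929688), 77.76567840576172)
== scene
red n 6 c [303.2 348.4] size [7.4 2.3] long-axis deg from x 29.3 zmed 585.4
bar n 6 c [303.2 348.4] size [7.4 2.3] long-axis deg from x 29.3 zmed 585.4
cover n 906 c [490.5 172.2] size [478.3 181.4] long-axis deg from x -50.0 zmed 66.1
handle n 8 c [864.6 539.7] size [42.2 27.1] long-axis deg from x -36.2 zmed 51.3
cube n 33 c [ 736.8 -198. ] size [51.2 21.1] long-axis deg from x 25.0 zmed 49.7
cube n 38 c [ 715.1 -160.9] size [57.8 26.8] long-axis deg from x 34.8 zmed 51.2
rim n 43 c [ 716.  -166.1] size [58.  34.7] long-axis deg from x 47.2 zmed 59.6
rim n 43 c [856.5 -17.7] size [58.6 22.6] long-axis deg from x 41.7 zmed 60.3
rim n 46 c [825.8  14.9] size [64.9 26.8] long-axis deg from x 44.2 zmed 60.6
rim n 29 c [756.9 222.9] size [39.2 10.1] long-axis deg from x 47.2 zmed 59.5
top n 1012 z@c 0.0668 tilt x,y(case) mrad 4.5 2.1 x: [-72.6 -71.3  68.   69.1] y: [-104.3 -102.5  102.4  104.1]
((587.1636962890625, 2.1912384033203125), (211.92666625976562, 143.30770874023438), 78.05711364746094)
== top
red n 97 c [476.1 253.7] size [390.1  45.5] long-axis deg from x -31.3 zmed 55.2
bar n 26 c [473.3 251.5] size [387.7  19. ] long-axis deg from x -28.2 zmed 85.3
handle n 70 c [689.8 531.5] size [433.1  57.2] long-axis deg from x 2.8 zmed 53.5
rim n 150 c [739.9 241.9] size [55.2 51. ] long-axis deg from x 4.2 zmed 59.6
```

View pics/c13.png

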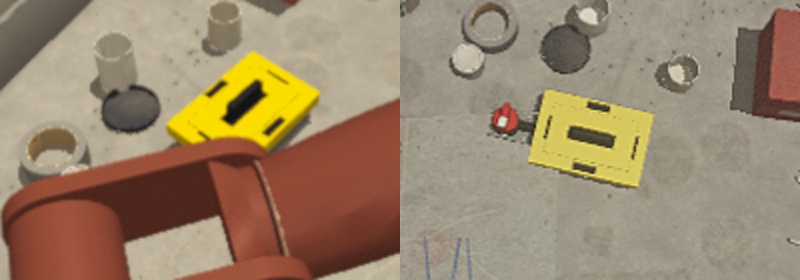

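The left pane shows the cover seated flat at (245,105), reading 66.0 mm with no tilt. In the right pane the cap bar at (505,117) lines up with the case's x, white end towards the robot. The tin and beakers are in place, so I'm handing it in.

```bash
python3 -c "from h import *;print(manip.job_done())"
```

```text
the job is handed in; nothing more can be done
None
```

I opened the vent to its stop, laid all three cubes flat in the case, and pressed the cover home at about 65 mm. I then screwed the vent fully shut, left the tin and beakers undisturbed, and handed the job in at about 43 s; the hand-in returned no verdict.

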